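# Kickstand down, then hold the model bike upright

### The job

The red two-wheeled model bike has sagged over to one side in its tilt cradle. First flip its kickstand down by the orange tang until it snaps over centre and stays fully down; then grip the yellow carry bar, swing the bike upright without tipping it over onto its kickstand side, and finish while still gripping the bar and holding the bike upright and still. Leave the other things on the table where they are.

Things in the scene. Friction and masses are not known exactly. Their poses are not given: they have to be found in the camera images.
- cradle: fixed dark steel tilt cradle, base plate 330x56x6 mm; place and yaw vary. Origin: centre of its underside, on the table. x is the bike's forward direction, y the bike's left (kickstand side), z up. A padded rest about 105 mm high stands on each side of the bike: right at x = -22 mm, out to y = -75 mm; left at x = +55 mm, out to y = +55 mm.
- bike_axis (a point): origin of the bike frame: on the tilt axis, 16 mm above the cradle's origin; x forward (= cradle x = tilt axis), y bike's left, z up along the bike; it leans with the bike. In it: red beam 220x22x30 mm centred at z = 85 mm; wheels 65 mm in diameter with hubs at x = +-100 mm; dark motor block and battery on its right side; black saddle from x = -89 to -27 mm, its top at z = 111 mm.
- bike (a joint): lean of the bike about the tilt axis (+x), rad: 0 upright, positive leans to its right (cradle -y), away from the kickstand. Stops at +0.40 (right rest; it starts there) and -0.13 (left rest). A free hinge: within 0.07 of upright gravity always tips it to the right, so it must be held. The bike weighs 0.65 to 1.05 kg.
- kickstand (a joint): kickstand angle, rad: 0 stowed (start), 1.85 fully down. At 0 the leg points backward (bike -x) and 0.15 rad upward; growing values swing its end down, then forward; at 1.85 it points down and 0.13 rad forward. An over-centre spring pushes it away from 0.9 toward either stop, about 0.15 N m at the stops (2 N at the tang), none at 0.9; past about 1.0 it snaps down by itself.
- kick_pivot (a point): kickstand pivot, at (-15, 34, 90) mm in the bike frame; the pivot axis is the bike's y. The steel leg is 90 mm long and 9 mm thick.
- tang (a point): middle of the kickstand's orange tang: a round peg 10 mm in diameter that sticks 30 mm out of the leg to the bike's left (along its y), 75 mm from the pivot axis; this point lies 52 mm left of the bike's middle plane. It is open from above and can be pressed down with shut fingers.
- carry_bar: yellow round carry bar, 16 mm in diameter, 96 mm long along the bike's x, on two steel posts 80 mm apart (69 mm free between them). Origin at its centre, at (65, 0, 165) mm in the bike frame; 57 mm free below it to the beam. It turns easily in a grip, so the fingers need not tilt with the bike.
- bar_centre (a point): the centre of the carry bar
- glue_bottle: bystander: cream glue bottle with red cap, 36 mm across, 118 mm tall; origin under its centre
- cup_of_screws: bystander: white tub with orange lid, 61 mm across, 42 mm tall; origin under its centre
- multimeter: bystander: teal and dark hand multimeter, 138x70x44 mm, lying flat; origin under its centre
- screwdriver_amber: bystander: screwdriver with amber handle, 200x28x26 mm, lying along its x; origin under its centre
- tape_roll: bystander: black tape roll, 62 mm across, 19 mm tall, lying flat; origin under its centre

How it is judged:
By the outcome, as a careful person would: the job done as asked, in the order asked, and still so for the second after the job is handed in, while the arm keeps its last pose, push and grip.
It also fails if it takes over 42 s, if anything falls off the work surface, if the arm or the gripper's body presses on something with over 40 N, if the wrist force passes 120 N, or if a joint passes its speed limit or range.

### The arm

A 6-joint arm with a two-finger parallel gripper is mounted at the origin on the work surface; the furniture and walls round the work are solid. World frame = base frame: x ahead of the robot, y to its left, z up, the work surface at z = 0. Lengths are in mm, angles in degrees, forces in N, time in s.
With the tool pointing down it reaches from about 300 to 850 mm from the base axis. Payload 4.2 kg.
Tool frame: the origin (TCP) lies midway between the tips of the shut fingers; the grasp point (between the pads) lies env.hold_point_z behind it (env.hold_point_z is the distance from the TCP to the grasp point, in mm); z points along the fingers, y is the line along which they close (so a half turn about z gives the same grasp; the last joint's range is limited). The gripper opens to 91 mm and grips with 3 to 60 N. Pads are 32 mm wide; open, the fingers measure 118 mm over their backs; the gripper's body (76 mm by 178 mm) begins 60 mm behind the grasp point.
Start: joints at [70.417, 18.312, 89.639, -0, 72.044, -1.146], TCP at [181.861, 545.5, 213.976] pointing down, gripper open.
Joint ranges: [-177.97, 177.97], [-48.28, 115.42], [12.27, 149.76], [-77.06, 257.06], [2.81, 150.46], [-146.56, 146.56]. Speed limits (degrees/s): [147.25, 147.25, 180, 180, 180, 180].

### API

Orientations are given as [roll, pitch, yaw] about the fixed x, y, z axes, in that order (R = Rz(yaw) Ry(pitch) Rx(roll)).
In Python, from workcell import env, viewer, spotter gives the robot as it stands.
- The arm moves only by the tool apply_moves, never from a script. Its arguments are lists of equal length, an entry for each row: "delta_pos": the shift along the world's x, y, z normalised to -1 to 1, where 1 is 120 mm, a list of three; "rot": the turn, a rotation vector about the world's x, y, z normalised to -1 to 1, where 1 is 1.5 rad, a list of three; "hand": the opening, from 0 (shut) to 1 (fully open). A call has 1 to 10 rows; each row is the pose to reach, as a shift and turn from the pose commanded when the call began; what a row does not reach only later rows make up. A row lasts 1/12 s, in which the tool goes at most 41.7 mm and 7.16 degrees, less where a joint would pass 70% of its speed; a pose out of reach is approached as far as the arm can. A call with a number of a shift or a turn outside -1 to 1 is refused whole. A call with a gripper value outside its range is refused whole. The fingers move at their own pace and stop on an object; "newtons" is the grip in N (left out, the last holds). Time passes only in rows, so rows that repeat a pose let the fingers close. It gives the time, the measured TCP pose, the force, the opening and the grip force at its end, in the units of the state.
- env.state(): the state, without advancing time (a new reading comes with each control period).
- viewer.grab_frame(name): name is "scene" or "top" or "wrist"; returns a dict with "pixels" (400x640x3 uint8, red, green, blue), "camera_matrix" (3x3 intrinsics, pixels), "R" (3x3) and "t" (3): a world point X has camera coordinates R X + t; the wrist camera has in their place "mount" (4x4, takes a point from camera to tool coordinates, whose origin is the TCP and whose axes are the flange's). Camera axes: x right, y down, z forward; pixel columns grow to the right and rows downward; lengths in mm; the calibration is good to about 2 mm. A picture is of the moment at which its call begins: read the wrist's pose just before it. There is no depth.
- env.job_done(): hands the job in; it is judged then, once.
Trained networks look in a picture, given as the dict that the camera call returned (one of the last four; its "shot" number tells which), for a name from the list of things; names that differ only in an ending like _2 or _b are one class to them, and where a whole thing is asked for, a point or a joint stands for the part that bears it (a point fixed in the world has none). Each returns a list of dicts, best first, with "score" (0 to 1); they miss things now and then, are a little off and sometimes report something else, mostly with a low value. They report only what shows in the picture. A call takes as long as a camera call.
- spotter.trace(picture, query): "mask" (400x640 bool, what is visible of it) and "box" ([centre column, centre row, width, height] in pixels, round what is visible of it).
- spotter.landmark_of(picture, query): "position" ([column, row] in pixels: a listed point, or the origin of a listed thing).
The state is a dict: "time_s": time; "qpos": joint angles; "qvel": joint speeds; "effort": joint torques, N m; "ee_pos": TCP position; "ee_rot": TCP orientation; "force": force on the tool from outside, world axes, zero at the start; "torque": the same for the moment, N m; "gripper_width": finger opening in mm; "gripper_force": force on a finger pad.
Only numpy, scipy, OpenCV 4.12 (cv2) and the standard library are available. Lean on these libraries where they do the work, as an engineer would, in place of code of your own. Each camera call takes 0.05 s, during which the arm holds its last target. There are 200 camera calls.

## Working session

There is one attempt and no reset: what is moved stays moved. The work goes in short steps, Python scripts to look and compute and a tool call to move; the robot and the scene stay as the last step left them, time stands still between calls to the robot, and variables do not carry over. Pictures are saved under pics/ and viewed, at most 10 in all, crops included, and the job is handed in when it is done.

Besides the shell and the picture viewer there is one more tool, called after "Request:" by a JSON object that holds its "op" and its "data", one argument or row to a line. apply_moves: Moves the arm, as the interface text tells. Its arguments: {"type":"object","properties":{"delta_pos":{"type":"array"},"rot":{"type":"array"},"hand":{"type":"array"},"newtons":{"type":"number"}},"required":["delta_pos","rot","hand"]}

```bash
ls; mkdir -p pics; python3 - <<'E'
from workcell import env, viewer, spotter
import cv2, numpy as np
print(env.state(), env.hold_point_z)
for n in ("scene","top"):
    p=viewer.grab_frame(n)
    cv2.imwrite(f"pics/{n}0.png",p["pixels"][:,:,::-1])
    print(n,p["camera_matrix"].tolist(),p["R"].tolist(),p["t"].tolist())
    for q in ("cradle","bike_axis","kick_pivot","tang","carry_bar","bar_centre"):
        print(q,[(np.round(d["position"],1).tolist(),round(d["score"],2)) for d in spotter.landmark_of(p,q)[:2]])
E
```

```text
pics
{'time_s': 0.0, 'qpos': array([ 7.04155929e+01,  1.83508531e+01,  8.97062305e+01, -5.25562909e-04,
        7.20429403e+01, -1.14495227e+00]), 'qvel': array([-0.09001743, -0.08996349, -0.0515177 ,  0.03990539,  0.05035567,
        0.00654444]), 'effort': array([-5.16793280e-04, -4.12467170e+01, -2.31979591e+01,  7.27270078e-02,
        4.54407837e-02, -1.42550307e-04]), 'ee_pos': array([181.69888287, 545.00914994, 213.12936377]), 'ee_rot': array([-1.79899986e+02, -1.49908305e-03,  1.61560706e+02]), 'force': array([-0.60027543, -0.08069239, -0.70452043]), 'torque': array([0.00090942, 0.05982634, 0.06077808]), 'gripper_force': 0.0, 'gripper_width': 91.00517467742746} 18.8
scene [[473.7674545406147, 0.0, 313.7308910464026], [0.0, 473.7674545406147, 197.36039742273041], [0.0, 0.0, 1.0]] [[0.5155681279620302, -0.8568316666527892, 0.005385206656326007], [-0.48459274227997323, -0.29675824681579294, -0.8228635470577078], [0.7066536489393536, 0.421632586463405, -0.5682135007837076]] [-292.1863391842256, 329.47858026613824, 1176.4974605646707]
cradle [([307.0, 227.2], 0.78)]
bike_axis [([303.6, 221.8], 0.77)]
kick_pivot [([305.5, 196.1], 0.65)]
tang [([338.0, 193.2], 0.68)]
carry_bar [([288.9, 169.5], 0.51)]
bar_centre [([286.0, 169.7], 0.57)]
top [[499.0865853244773, 0.0, 326.7468175621456], [0.0, 499.0865853244773, 201.1020025258365], [0.0, 0.0, 1.0]] [[-0.03078356431983144, -0.9994507022600635, -0.01227460466299025], [-0.9898402780829202, 0.03218843164462414, -0.13849234185681972], [0.1388113685995987, 0.007886610179618694, -0.9902874357111581]] [-0.4787055001331058, 547.1698407496659, 1528.40721235722]
cradle [([287.1, 201.0], 0.7), ([321.7, 213.4], 0.68)]
bike_axis [([325.6, 215.6], 0.96)]
kick_pivot [([323.6, 210.0], 0.6)]
tang [([347.6, 202.2], 0.5)]
carry_bar [([290.4, 198.1], 0.57)]
bar_centre [([290.7, 198.7], 0.71)]
```

```bash
python3 - <<'E'
import cv2
a=cv2.imread("pics/scene0.png");b=cv2.imread("pics/top0.png")
c=cv2.resize(a[110:290,200:440],(800,600),interpolation=cv2.INTER_CUBIC)
cv2.imwrite("pics/c1.png",c)
c=cv2.resize(b[130:280,220:420],(800,600),interpolation=cv2.INTER_CUBIC)
cv2.imwrite("pics/c2.png",c)
E
```

```text
(no output)
```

View pics/top0.png

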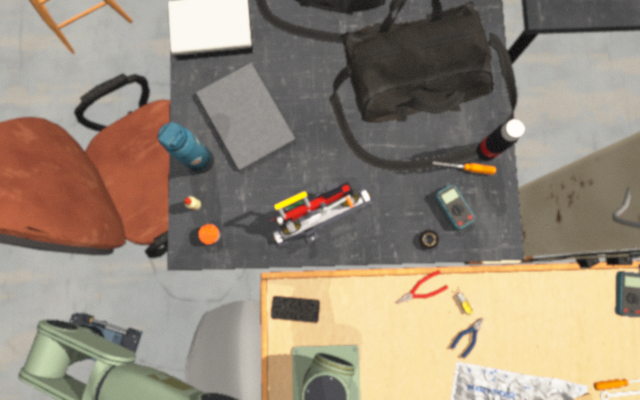

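View pics/c1.png

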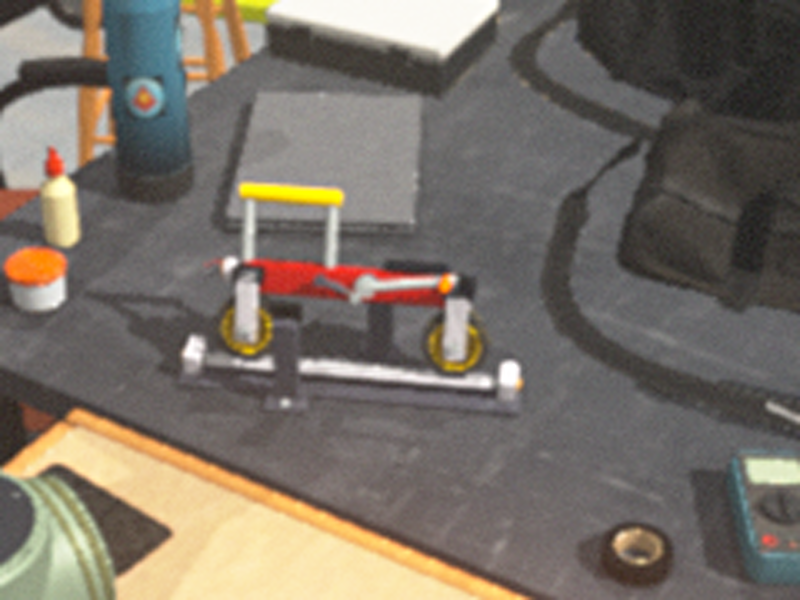

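View pics/c2.png

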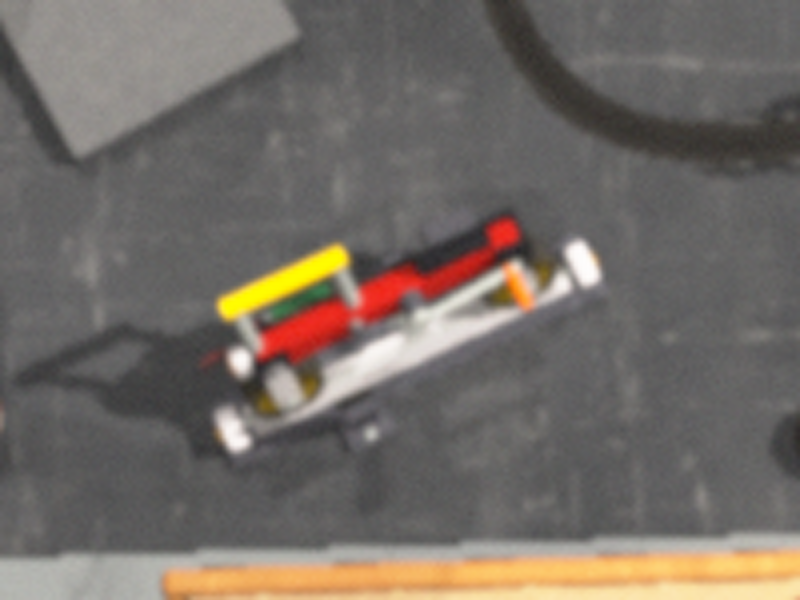

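The top view shows the bike leaning away from the robot, with its front to the image left. The bar is at about (291,200) and the tang at about (350,201). In the scene view the bar is at (287,168) and the tang at (333,195). I'll fit the pose next.

```bash
cat > h.py <<'E'
import numpy as np, cv2
from scipy.optimize import least_squares
from scipy.spatial.transform import Rotation as Ro
def proj(p,X):
    c=p["R"]@X+p["t"]; c=p["camera_matrix"]@c; return c[:2]/c[2]
def bike(v,P):  # v=x,y,yaw,lean
    R=Ro.from_euler('z',v[2]).as_matrix()@Ro.from_euler('x',v[3]).as_matrix()
    return np.array([v[0],v[1],16.])+R@np.array(P,float)
def tang(th,y=52):   # bike frame
    a=0.15-th
    return np.array([-15-75*np.cos(a),y,90+75*np.sin(a)])
def blob(p,kind,roi):
    h=cv2.cvtColor(p["pixels"],cv2.COLOR_RGB2HSV); r,c=np.mgrid[:400,:640]
    H,S,V=h[...,0].astype(int),h[...,1],h[...,2]
    m={'y':(H>24)&(H<34),'o':(H>6)&(H<19)}[kind]&(S>170)&(V>110)
    m&=(abs(c-roi[0])<roi[2])&(abs(r-roi[1])<roi[3])
    return np.array([c[m].mean(),r[m].mean()]),m.sum(),(c[m].min(),c[m].max(),r[m].min(),r[m].max())
E
python3 - <<'E'
from h import *
from workcell import viewer,spotter
s=viewer.grab_frame("scene");t=viewer.grab_frame("top")
for p,b,g in((s,(287,168,25,8),(333,195,8,8)),(t,(291,200,22,14),(350,201,8,10))):
    p['bar']=blob(p,'y',b);p['tg']=blob(p,'o',g);print(p['bar'],p['tg'])
def f(v,pr=0):
    e=[]
    for p in(s,t):
        e+=list(proj(p,bike(v,[65,0,165]))-p['bar'][0])
        e+=list(proj(p,bike(v,tang(v[4])))-p['tg'][0])
    if pr: print(np.round(e,1))
    return e+[(v[3]-.4)*100,v[4]*30]
r=least_squares(f,[480,80,2.0-0.2,.4,0]);v=r.x;f(v,1);print(v,np.degrees(v[2]))
np.save('v.npy',v)
print('bar',bike(v,[65,0,165]),'upright',bike([*v[:2],v[2],0],[65,0,165]))
for th in(0,.3,.6,.9,1.2,1.5,1.85): print(th,bike(v,tang(th)).round(1))
for p,n in((s,'scene'),(t,'top')):
    print(n,'bars',[proj(p,bike(v,[x,0,165])).round(1) for x in(17,113)],'plate',[(proj(p,np.array([v[0]+x*np.cos(v[2]),v[1]+x*np.sin(v[2]),3]))).round(1) for x in(-165,165)])
    for q in("cup_of_screws","glue_bottle","tape_roll"):
        d=spotter.landmark_of(p,q)
        if d:
            M=p["R"].T@np.linalg.inv(p["camera_matrix"])@np.array([*d[0]["position"],1]);C=-p["R"].T@p["t"];print(q,(C-M*C[2]/M[2]).round(0))
E
```

```text
(array([287.34862385, 167.64220183]), np.int64(109), (np.int64(272), np.int64(302), np.int64(165), np.int64(170))) (array([332.66666667, 195.5       ]), np.int64(12), (np.int64(331), np.int64(335), np.int64(192), np.int64(197)))
(array([290.36969697, 200.16363636]), np.int64(165), (np.int64(275), np.int64(306), np.int64(192), np.int64(208))) (array([348.36, 202.16]), np.int64(25), (np.int64(346), np.int64(351), np.int64(199), np.int64(205)))
[-1.2 -0.  -0.8 -0.6  0.4 -0.6  1.3 -0.1]
[ 5.02661233e+02 -3.84059749e-01  1.96978853e+00  3.99787600e-01
  9.59750632e-03] 112.86056911939552
bar [536.58670846  84.45988353 167.98870815] upright [477.40938956  59.51038408 181.        ]
0 [529.5 -85.8 129.5]
0.3 [521.4 -89.2 108.8]
0.6 [511.2 -86.4  89.1]
0.9 [499.6 -77.5  72.1]
1.2 [487.8 -63.4  59.2]
1.5 [476.8 -45.4  51.7]
1.85 [466.2 -21.5  50.6]
scene bars [array([301.2, 168.8]), array([271.3, 166.5])] plate [array([354.7, 228. ]), array([253.8, 218.6])]
cup_of_screws [453. 358.   0.]
glue_bottle [547. 407.   0.]
top bars [array([306. , 192.6]), array([275.6, 206.4])] plate [array([368.6, 195.1]), array([274.7, 238.1])]
cup_of_screws [459. 353.   0.]
glue_bottle [557. 410.   0.]
tape_roll [ 421. -338.    0.]
```

Request:
{"op": "apply_moves", "data": {
  "delta_pos": [
    [0.16, -0.29, 0],
    [0.32, -0.58, 0],
    [0.47, -0.88, 0]
  ],
  "rot": [
    [0, 0, -0.03],
    [0, 0, -0.06],
    [0, 0, -0.095]
  ],
  "hand": [0, 0, 0]
}}

```text
time_s: 1.35
ee_pos: [238.6, 439.0, 213.7]
ee_rot: [-180.0, 0.0, 153.4]
force: [0.8, 0.0, -0.2]
gripper_width: 74.2
gripper_force: 0.0
```

Request:
{"op": "apply_moves", "data": {
  "delta_pos": [
    [0.16, -0.29, 0],
    [0.32, -0.58, 0],
    [0.47, -0.88, 0]
  ],
  "rot": [
    [0, 0, -0.03],
    [0, 0, -0.06],
    [0, 0, -0.095]
  ],
  "hand": [0, 0, 0]
}}

```text
time_s: 1.6
ee_pos: [295.3, 332.8, 214.1]
ee_rot: [179.9, 0.0, 145.1]
force: [2.1, 0.6, 0.5]
gripper_width: 54.1
gripper_force: 0.0
```

Request:
{"op": "apply_moves", "data": {
  "delta_pos": [
    [0.16, -0.29, 0],
    [0.32, -0.58, 0],
    [0.47, -0.88, 0]
  ],
  "rot": [
    [0, 0, -0.03],
    [0, 0, -0.06],
    [0, 0, -0.095]
  ],
  "hand": [0, 0, 0]
}}

```text
time_s: 1.85
ee_pos: [351.7, 227.1, 214.3]
ee_rot: [179.9, 0.0, 137.0]
force: [-0.0, -0.3, 0.2]
gripper_width: 34.1
gripper_force: 0.0
```

Request:
{"op": "apply_moves", "data": {
  "delta_pos": [
    [0.16, -0.29, 0],
    [0.32, -0.58, 0],
    [0.47, -0.88, 0]
  ],
  "rot": [
    [0, 0, -0.03],
    [0, 0, -0.06],
    [0, 0, -0.095]
  ],
  "hand": [0, 0, 0]
}}

```text
time_s: 2.1
ee_pos: [408.2, 121.4, 214.4]
ee_rot: [179.9, 0.0, 128.8]
force: [0.7, 0.2, 1.0]
gripper_width: 14.1
gripper_force: 0.0
```

Request:
{"op": "apply_moves", "data": {
  "delta_pos": [
    [0.16, -0.29, 0],
    [0.32, -0.58, 0],
    [0.47, -0.88, 0]
  ],
  "rot": [
    [0, 0, -0.03],
    [0, 0, -0.06],
    [0, 0, -0.095]
  ],
  "hand": [0, 0, 0]
}}

```text
time_s: 2.35
ee_pos: [464.6, 15.6, 214.3]
ee_rot: [179.9, 0.0, 120.6]
force: [1.6, 1.3, -0.0]
gripper_width: 0.3
gripper_force: 0.0
```

Request:
{"op": "apply_moves", "data": {
  "delta_pos": [
    [0.16, -0.29, 0],
    [0.32, -0.58, 0],
    [0.47, -0.88, 0],
    [0.47, -0.88, 0]
  ],
  "rot": [
    [0, 0, -0.03],
    [0, 0, -0.06],
    [0, 0, -0.09],
    [0, 0, -0.09]
  ],
  "hand": [0, 0, 0, 0]
}}

```text
time_s: 2.68
ee_pos: [523.4, -94.0, 213.7]
ee_rot: [179.9, 0.2, 112.6]
force: [-0.3, 0.5, -0.2]
gripper_width: 0.4
gripper_force: 0.0
```

```bash
cat >> h.py <<'E'
def wristcam(p,st):
    T=np.eye(4);T[:3,:3]=Ro.from_euler('xyz',st['ee_rot'],degrees=True).as_matrix();T[:3,3]=st['ee_pos']
    W=np.linalg.inv(T@np.array(p["mount"])); p["R"],p["t"]=W[:3,:3],W[:3,3]; return p
E
python3 - <<'E'
from h import *
from workcell import env,viewer,spotter
st=env.state();p=wristcam(viewer.grab_frame("wrist"),st);v=np.load('v.npy')
print(st['ee_pos'],st['ee_rot'])
for q,X in(("tang",tang(0)),("kick_pivot",[-15,34,90]),("bar_centre",[65,0,165]),("bike_axis",[0,0,0])):
    print(q,proj(p,bike(v,X)).round(1),[(np.round(d["position"],1),round(d["score"],2)) for d in spotter.landmark_of(p,q)[:1]])
im=p["pixels"][:,:,::-1].copy()
for y in (37,67): cv2.circle(im,tuple(int(a) for a in proj(p,bike(v,tang(0,y)))),3,(255,0,255),1)
for x in (17,113): cv2.circle(im,tuple(int(a) for a in proj(p,bike(v,[x,0,165]))),3,(255,0,255),1)
cv2.imwrite("pics/w1.png",im)
E
```

```text
[523.38661186 -93.99211998 213.70685144] [179.92415771   0.24565876 112.63557934]
tang [333.6 193.3] [(array([331.9, 197. ]), 0.73)]
kick_pivot [348.5  98.5] [(array([344.5, 100.8]), 0.64)]
bar_centre [463.3 -52.2] []
bike_axis [338.   89.1] [(array([334.6,  92.9]), 0.79)]
```

View pics/w1.png

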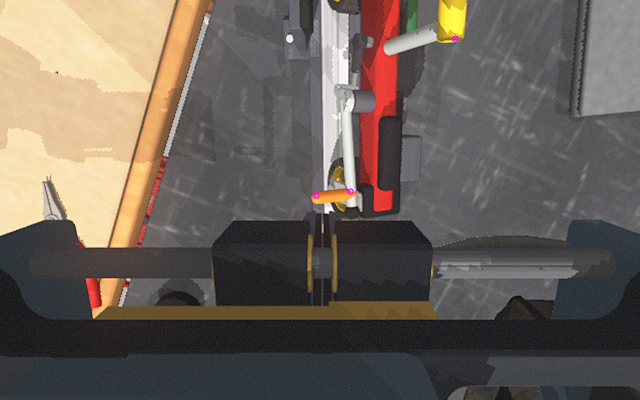

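The overlay from the pose fit sits on the tang (316,196)–(352,190) and on the yellow bar end at (455,38), so the fit holds. I'm descending to just above the tang.

Request:
{"op": "apply_moves", "data": {
  "delta_pos": [
    [0.02, 0, -0.2],
    [0.02, 0, -0.4],
    [0.02, 0, -0.53],
    [0.02, 0, -0.53],
    [0.02, 0, -0.53],
    [0.02, 0, -0.53]
  ],
  "rot": [
    [0, 0, 0],
    [0, 0, 0],
    [0, 0, 0],
    [0, 0, 0],
    [0, 0, 0],
    [0, 0, 0]
  ],
  "hand": [0, 0, 0, 0, 0, 0],
  "newtons": 20
}}

```text
time_s: 3.43
ee_pos: [523.3, -87.4, 151.7]
ee_rot: [179.9, 0.1, 113.1]
force: [-0.1, 0.3, 0.5]
gripper_width: 0.4
gripper_force: 0.0
```

Request:
{"op": "apply_moves", "data": {
  "delta_pos": [
    [-0.03, -0.02, -0.13],
    [-0.07, -0.03, -0.26],
    [-0.11, -0.02, -0.35],
    [-0.15, -0.01, -0.43],
    [-0.2, 0.03, -0.5],
    [-0.25, 0.07, -0.57],
    [-0.3, 0.12, -0.63],
    [-0.35, 0.18, -0.69],
    [-0.35, 0.18, -0.69],
    [-0.35, 0.18, -0.69]
  ],
  "rot": [
    [0, 0, 0],
    [0, 0, 0],
    [0, 0, 0],
    [0, 0, 0],
    [0, 0, 0],
    [0, 0, 0],
    [0, 0, 0],
    [0, 0, 0],
    [0, 0, 0],
    [0, 0, 0]
  ],
  "hand": [0, 0, 0, 0, 0, 0, 0, 0, 0, 0]
}}

```text
time_s: 4.27
ee_pos: [480.7, -66.1, 67.9]
ee_rot: [180.0, 0.0, 113.1]
force: [1.1, -0.8, -0.2]
gripper_width: 0.8
gripper_force: 0.0
```

```bash
python3 - <<'E'
from h import *
from workcell import env,viewer,spotter
st=env.state();print(st['force'])
a=wristcam(viewer.grab_frame("wrist"),st);b=viewer.grab_frame("scene");v=np.load('v.npy')
for p,n in((a,'w'),(b,'s')):
    print(n,'exp down',proj(p,bike(v,tang(1.85))).round(1),'stowed',proj(p,bike(v,tang(0))).round(1),[(np.round(d["position"],1),round(d["score"],2)) for d in spotter.landmark_of(p,"tang")[:1]],[(np.round(d["position"],1),round(d["score"],2)) for d in spotter.landmark_of(p,"bar_centre")[:1]])
A=cv2.resize(a["pixels"],(400,250));B=cv2.resize(b["pixels"][130:255,220:420],(400,250))
cv2.imwrite("pics/k1.png",np.hstack([A,B])[:,:,::-1])
E
```

```text
[ 1.13801107 -0.78122782 -0.20880265]
w exp down [330.6 149.7] stowed [416.9 378.3] [(array([326.9, 156.1]), 0.76)] []
s exp down [303.1 219.4] stowed [331.8 194.7] [(array([303.8, 219.8]), 0.6)] [(array([286.9, 169.7]), 0.51)]
```

View pics/k1.png

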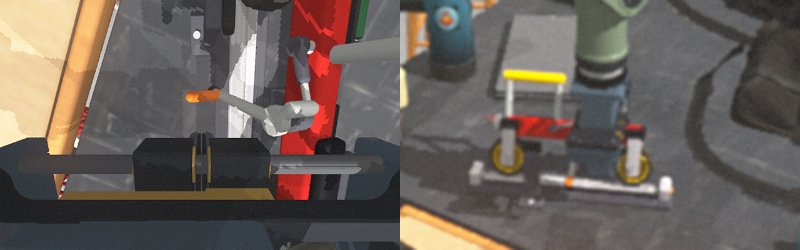

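The tang now sits at its expected fully-down position in both views: (327,156) in the wrist view and (304,220) in the scene view, against predictions of (331,150) and (303,219). Next I retreat upward and move to the bar.

Request:
{"op": "apply_moves", "data": {
  "delta_pos": [
    [0, 0, 0.33],
    [0, 0, 0.66],
    [0, 0, 1.0],
    [0, 0, 1.0]
  ],
  "rot": [
    [0, 0, 0],
    [0, 0, 0],
    [0, 0, 0],
    [0, 0, 0]
  ],
  "hand": [0, 0, 0, 0]
}}

```text
time_s: 4.9
ee_pos: [485.6, -67.4, 195.4]
ee_rot: [179.2, 0.5, 113.0]
force: [0.9, -0.2, -0.2]
gripper_width: -0.1
gripper_force: 0.0
```

Request:
{"op": "apply_moves", "data": {
  "delta_pos": [
    [0, 0, 0.3],
    [0.11, 0.25, 0.35],
    [0.23, 0.55, 0.35]
  ],
  "rot": [
    [0, 0, 0],
    [0, 0, 0],
    [0, 0, 0]
  ],
  "hand": [0.2, 0.6, 0.7]
}}

```text
time_s: 5.15
ee_pos: [510.1, -1.6, 232.8]
ee_rot: [179.6, 0.2, 112.7]
force: [0.7, 0.5, 0.2]
gripper_width: 17.9
gripper_force: 0.0
```

Request:
{"op": "apply_moves", "data": {
  "delta_pos": [
    [0.12, 0.25, 0],
    [0.24, 0.5, 0],
    [0.24, 0.71, 0],
    [0.24, 0.71, 0],
    [0.24, 0.71, 0],
    [0.24, 0.71, 0],
    [0.24, 0.71, 0],
    [0.24, 0.71, 0]
  ],
  "rot": [
    [0, 0, 0],
    [0, 0, 0],
    [0, 0, 0],
    [0, 0, 0],
    [0, 0, 0],
    [0, 0, 0],
    [0, 0, 0],
    [0, 0, 0]
  ],
  "hand": [0.7, 0.7, 0.7, 0.7, 0.7, 0.7, 0.7, 0.7]
}}

```text
time_s: 5.82
ee_pos: [536.9, 83.6, 229.7]
ee_rot: [180.0, 0.0, 112.9]
force: [-0.0, -0.8, 0.0]
gripper_width: 63.8
gripper_force: 0.0
```

```bash
python3 - <<'E'
from h import *
from workcell import env,viewer,spotter
st=env.state();print(st['ee_pos'],st['ee_rot'],st['gripper_width'])
a=wristcam(viewer.grab_frame("wrist"),st);b=viewer.grab_frame("scene");v=np.load('v.npy')
for p,n in((a,'w'),(b,'s')):
    print(n,'tang exp',proj(p,bike(v,tang(1.85))).round(1),[(np.round(d["position"],1),round(d["score"],2)) for d in spotter.landmark_of(p,"tang")[:1]])
    print('bar exp',proj(p,bike(v,[65,0,165])).round(1),[(np.round(d["position"],1),round(d["score"],2)) for d in spotter.landmark_of(p,"bar_centre")[:1]])
im=a["pixels"].copy()
for x in (17,113): cv2.circle(im,tuple(int(q) for q in proj(a,bike(v,[x,0,165]))),4,(255,0,255),1)
A=cv2.resize(im,(400,250));B=cv2.resize(b["pixels"][130:255,220:420],(400,250))
cv2.imwrite("pics/b1.png",np.hstack([A,B])[:,:,::-1])
E
```

```text
[536.94162423  83.60052725 229.67832827] [1.79992005e+02 1.39276226e-02 1.12915588e+02] 63.84205752512058
w tang exp [229.9 238.6] []
bar exp [323.1 206.1] [(array([320.4, 205.1]), 0.64)]
s tang exp [303.1 219.4] [(array([307.7, 217.1]), 0.44)]
bar exp [286.2 167.6] [(array([285.5, 166.7]), 0.41)]
```

View pics/b1.png

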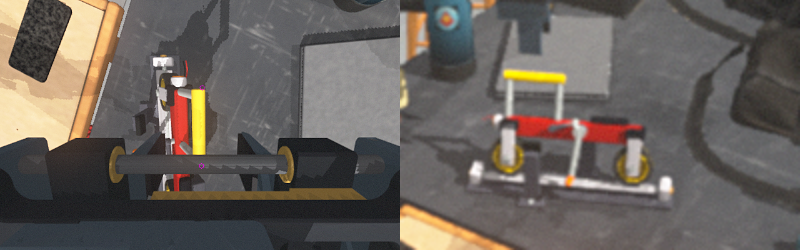

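The scene view shows the kickstand hanging straight down, with the tang at (570,182) in the composite. The wrist view shows the bar centred between the open fingers. I'm descending and gripping.

Request:
{"op": "apply_moves", "data": {
  "delta_pos": [
    [0, 0, -0.2],
    [0, 0, -0.4],
    [0, 0, -0.55],
    [0, 0, -0.67],
    [0, 0, -0.67],
    [0, 0, -0.67]
  ],
  "rot": [
    [0, 0, 0],
    [0, 0, 0],
    [0, 0, 0],
    [0, 0, 0],
    [0, 0, 0],
    [0, 0, 0]
  ],
  "hand": [0.7, 0.7, 0.7, 0.7, 0.7, 0.7],
  "newtons": 20
}}

```text
time_s: 6.62
ee_pos: [536.8, 84.6, 148.9]
ee_rot: [-179.9, -0.0, 113.0]
force: [-0.5, -0.4, -0.1]
gripper_width: 63.9
gripper_force: 0.0
```

Request:
{"op": "apply_moves", "data": {
  "delta_pos": [
    [0, 0, 0],
    [0, 0, 0],
    [0, 0, 0],
    [0, 0, 0],
    [0, 0, 0],
    [0, 0, 0],
    [0, 0, 0],
    [0, 0, 0],
    [0, 0, 0],
    [0, 0, 0]
  ],
  "rot": [
    [0, 0, 0],
    [0, 0, 0],
    [0, 0, 0],
    [0, 0, 0],
    [0, 0, 0],
    [0, 0, 0],
    [0, 0, 0],
    [0, 0, 0],
    [0, 0, 0],
    [0, 0, 0]
  ],
  "hand": [0, 0, 0, 0, 0, 0, 0, 0, 0, 0],
  "newtons": 20
}}

```text
time_s: 7.45
ee_pos: [533.5, 83.3, 149.0]
ee_rot: [-179.5, -0.0, 113.1]
force: [-7.0, -3.9, 5.7]
gripper_width: 15.2
gripper_force: 20.0
```

Request:
{"op": "apply_moves", "data": {
  "delta_pos": [
    [-0.05, -0.02, 0.01],
    [-0.1, -0.04, 0.03],
    [-0.15, -0.06, 0.047],
    [-0.19, -0.078, 0.06],
    [-0.23, -0.095, 0.07],
    [-0.27, -0.11, 0.081],
    [-0.31, -0.13, 0.089],
    [-0.35, -0.147, 0.096],
    [-0.38, -0.16, 0.101],
    [-0.395, -0.165, 0.102]
  ],
  "rot": [
    [0, 0, 0],
    [0, 0, 0],
    [0, 0, 0],
    [0, 0, 0],
    [0, 0, 0],
    [0, 0, 0],
    [0, 0, 0],
    [0, 0, 0],
    [0, 0, 0],
    [0, 0, 0]
  ],
  "hand": [0, 0, 0, 0, 0, 0, 0, 0, 0, 0]
}}

```text
time_s: 8.28
ee_pos: [489.6, 64.4, 162.0]
ee_rot: [179.9, 0.1, 113.0]
force: [3.6, -2.6, 3.0]
gripper_width: 15.4
gripper_force: 20.0
```

Request:
{"op": "apply_moves", "data": {
  "delta_pos": [
    [0, 0, 0],
    [0, 0, 0],
    [0, 0, 0],
    [0, 0, 0]
  ],
  "rot": [
    [0, 0, 0],
    [0, 0, 0],
    [0, 0, 0],
    [0, 0, 0]
  ],
  "hand": [0, 0, 0, 0]
}}

```text
time_s: 8.62
ee_pos: [490.4, 64.8, 161.9]
ee_rot: [179.9, 0.1, 113.0]
force: [4.5, -3.4, 6.4]
gripper_width: 15.6
gripper_force: 20.0
```

```bash
cat > look.py <<'E'
from h import *
from workcell import env,viewer,spotter
import sys
st=env.state();print(st['ee_pos'],st['ee_rot'],st['force'],st['gripper_width'])
v0=np.load('v.npy');bar=st['ee_pos']+[0,0,18.8]
ps=[viewer.grab_frame("scene"),viewer.grab_frame("top")]
lat=np.array([-np.sin(v0[2]),np.cos(v0[2])])
print('bar lateral from axis',(bar[:2]-v0[:2])@lat,'along',(bar[:2]-v0[:2])@[np.cos(v0[2]),np.sin(v0[2])],'h above axis',bar[2]-16)
for p,n in zip(ps,"st"):
    for q,X in(("bar_centre",[65,0,165]),("tang",tang(1.85)),("bike_axis",[0,0,0]),("kick_pivot",[-15,34,90])):
        d=spotter.landmark_of(p,q)[:1]
        print(n,q,[proj(p,bike([*v0[:3],l],X)).round(1).tolist() for l in(.1,0,-.1)],[(np.round(e["position"],1).tolist(),round(e["score"],2)) for e in d])
A=cv2.resize(ps[0]["pixels"][130:255,220:420],(400,250));B=cv2.resize(ps[1]["pixels"][150:275,220:420],(400,250))
cv2.imwrite(sys.argv[1],cv2.resize(np.hstack([A,B])[:,:,::-1],(800,250)))
E
python3 look.py pics/l1.png
```

```text
[490.36738973  64.76117829 161.90555481] [1.79932444e+02 5.15655688e-02 1.13018378e+02] [ 4.51945623 -3.39235631  6.36638614] 15.592549362874554
bar lateral from axis -13.980068412995236 along 64.80430779746617 h above axis 164.70555481023808
s bar_centre [[283.1, 172.2], [282.0, 174.8], [281.0, 177.9]] [([285.7, 174.0], 0.52)]
s tang [[302.7, 224.6], [302.6, 226.2], [302.5, 227.8]] [([301.8, 225.5], 0.49)]
s bike_axis [[303.6, 220.0], [303.6, 220.0], [303.6, 220.0]] [([302.3, 224.4], 0.98)]
s kick_pivot [[306.9, 201.2], [306.5, 203.7], [306.0, 206.4]] [([307.8, 202.4], 0.67)]
t bar_centre [[297.3, 214.0], [299.6, 219.2], [302.0, 224.5]] []
t tang [[329.9, 229.2], [330.1, 229.8], [330.3, 230.3]] [([328.5, 227.7], 0.38)]
t bike_axis [[321.8, 216.0], [321.8, 216.0], [321.8, 216.0]] [([323.6, 214.9], 0.61)]
t kick_pivot [[329.1, 218.1], [330.4, 221.0], [331.6, 223.8]] [([331.6, 217.0], 0.58)]
```

View pics/l1.png

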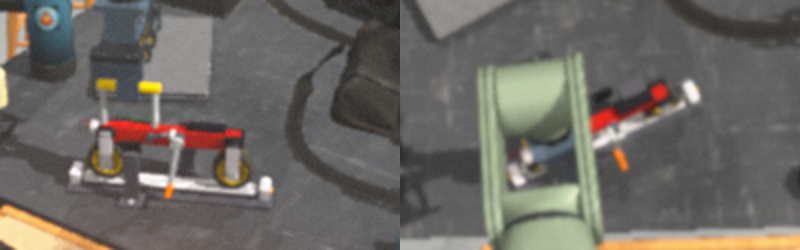

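Request:
{"op": "apply_moves", "data": {
  "delta_pos": [
    [-0.02, -0.01, 0.002],
    [-0.04, -0.018, 0.003],
    [-0.06, -0.026, 0.004],
    [-0.08, -0.034, 0.005],
    [-0.1, -0.042, 0.006],
    [-0.115, -0.049, 0.006],
    [-0.125, -0.053, 0.007],
    [-0.125, -0.053, 0.007],
    [-0.125, -0.053, 0.007],
    [-0.125, -0.053, 0.007]
  ],
  "rot": [
    [0, 0, 0],
    [0, 0, 0],
    [0, 0, 0],
    [0, 0, 0],
    [0, 0, 0],
    [0, 0, 0],
    [0, 0, 0],
    [0, 0, 0],
    [0, 0, 0],
    [0, 0, 0]
  ],
  "hand": [0, 0, 0, 0, 0, 0, 0, 0, 0, 0]
}}

```text
time_s: 9.95
ee_pos: [474.6, 58.0, 162.1]
ee_rot: [-180.0, 0.1, 113.0]
force: [3.3, -4.4, 4.7]
gripper_width: 15.5
gripper_force: 20.0
```

```bash
python3 look.py pics/l2.png; python3 - <<'E'
from h import *
from workcell import env,viewer
st=env.state();p=wristcam(viewer.grab_frame("wrist"),st);v=np.load('v.npy').copy()
np.savez('wr.npz',im=p["pixels"],K=p["camera_matrix"],R=p["R"],t=p["t"],ee=st['ee_pos'])
v[3]=0; v[0]-=3;v[1]-=1.3
im=p["pixels"].copy()
for X in([113,0,165],[17,0,165],[110,11,100],[110,-11,100],[-110,11,100],[-110,-11,100],[150,0,0],[100,0,0]):
    q=proj(p,bike(v,X));print(X,q.round(1));cv2.circle(im,tuple(int(a) for a in q),2,(255,0,255),1)
cv2.imwrite("pics/w2.png",cv2.resize(im[0:240,160:480],(800,600),interpolation=cv2.INTER_CUBIC)[:,:,::-1])
E
```

```text
[474.59775656  58.00189612 162.14955487] [-1.79959616e+02  5.39434693e-02  1.13019450e+02] [ 3.34428309 -4.38242452  4.6615775 ] 15.497988223047422
bar lateral from axis 3.1768199485112554 along 64.70229029023403 h above axis 164.9495548667589
s bar_centre [[283.1, 172.2], [282.0, 174.8], [281.0, 177.9]] [([282.9, 178.2], 0.59)]
s tang [[302.7, 224.6], [302.6, 226.2], [302.5, 227.8]] [([308.4, 225.0], 0.59)]
s bike_axis [[303.6, 220.0], [303.6, 220.0], [303.6, 220.0]] [([304.4, 223.7], 0.82)]
s kick_pivot [[306.9, 201.2], [306.5, 203.7], [306.0, 206.4]] [([304.2, 202.3], 0.8)]
t bar_centre [[297.3, 214.0], [299.6, 219.2], [302.0, 224.5]] []
t tang [[329.9, 229.2], [330.1, 229.8], [330.3, 230.3]] [([327.6, 231.5], 0.52)]
t bike_axis [[321.8, 216.0], [321.8, 216.0], [321.8, 216.0]] [([452.2, 207.6], 0.31)]
t kick_pivot [[329.1, 218.1], [330.4, 221.0], [331.6, 223.8]] [([329.3, 219.8], 0.71)]
[113, 0, 165] [323.8 153.2]
[17, 0, 165] [323.1 332.7]
[110, 11, 100] [306.6 147.6]
[110, -11, 100] [339.8 147.7]
[-110, 11, 100] [308.9 416.6]
[-110, -11, 100] [335.6 416.6]
[150, 0, 0] [322.9  95.2]
[100, 0, 0] [322.8 149.1]
```

View pics/w2.png

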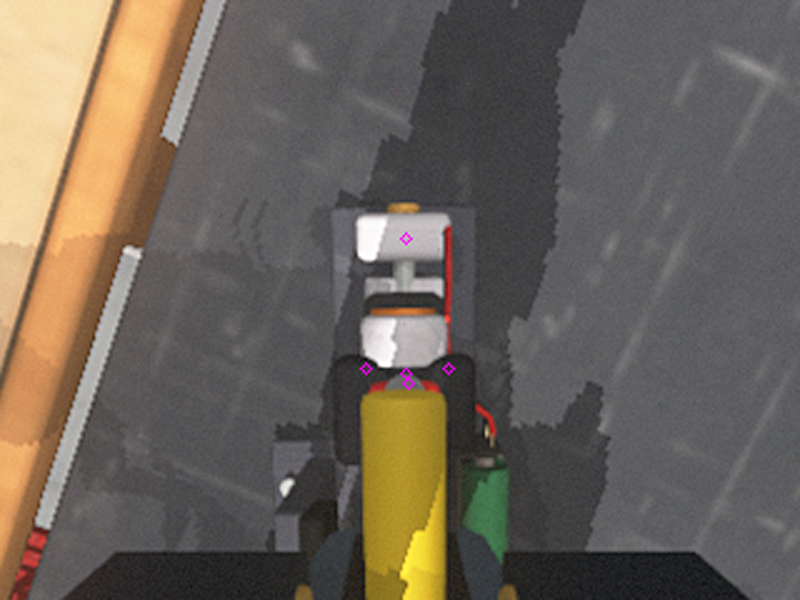

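The wrist view shows the bar, beam and fork, cradle end block, and base plate all centred at crop column 403–404. The bike is therefore upright to about 0.01 rad. I'll let it settle, then hand in.

Request:
{"op": "apply_moves", "data": {
  "delta_pos": [
    [0, 0, 0],
    [0, 0, 0],
    [0, 0, 0],
    [0, 0, 0],
    [0, 0, 0],
    [0, 0, 0]
  ],
  "rot": [
    [0, 0, 0],
    [0, 0, 0],
    [0, 0, 0],
    [0, 0, 0],
    [0, 0, 0],
    [0, 0, 0]
  ],
  "hand": [0, 0, 0, 0, 0, 0]
}}

```text
time_s: 11.0
ee_pos: [474.7, 58.0, 162.2]
ee_rot: [-180.0, 0.1, 113.0]
force: [3.9, -4.9, 3.7]
gripper_width: 15.7
gripper_force: 20.0
```

```bash
python3 -c "
from workcell import env
s=env.state();print(s['ee_pos'],s['qvel'],s['gripper_force']);print(env.job_done())"
```

```text
[474.65525401  58.03308498 162.15324867] [-0.05272921  0.04717418  0.00109579  0.00078976 -0.03609796  0.02981021] 19.998848140239716
the job is handed in; nothing more can be done
None
```

The kickstand is snapped fully down and the bike is upright (to about 0.01 rad) and still, with the gripper still on the carry bar; I handed the job in at about 11 s and no verdict came back.

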